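# Put the pocket handful away on the entry shelf

### The arm

A 7-joint arm with a two-finger parallel gripper is mounted at the origin on the work surface. World frame = base frame: x ahead of the robot, y to its left, z up, the work surface at z = 0. Lengths are in m, angles in rad, forces in N, time in s.
With the tool pointing down it reaches from about 0.425 to 0.825 m from the base axis. Payload 3.6 kg.
Tool frame: the origin (TCP) lies midway between the tips of the shut fingers; the grasp point (between the pads) lies 19 mm behind it; z points along the fingers, y is the line along which they close (so a half turn about z gives the same grasp; the last joint's range is limited). The gripper opens to 85 mm and grips with 20 to 120 N. Pads are 22 mm wide; open, the fingers measure 114 mm over their backs; the gripper's body (76 mm by 85 mm) begins 54 mm behind the grasp point. The pads swing forward as they close: fully open they stand 13 mm farther back than shut.
Start: joints at [-1.147, 0.615, -0.013, 1.423, 0.008, 1.103, -0.04], TCP at [0.283, 0.585, 0.231] pointing down, gripper open.
Joint ranges: [-3.12, 3.12], [-0.3, 2.06], [-1.34, 1.32], [0.26, 2.42], [-1.36, 4.5], [0.01, 1.98], [-2.84, 2.84]. Speed limits (rad/s): [2.79, 2.79, 3.14, 3.14, 3.14, 3.14, 3.14].

### API

Orientations are given as a unit quaternion [x, y, z, w].
In Python, from workcell import telemetry, viewer, ticket gives the robot as it stands.
- The arm moves only by the tool play_rows, never from a script. Its argument "steps" is text: rows parted by semicolons, each of 6 numbers parted by spaces: the shift along the tool's x, y, z as a fraction of full scale, then the turn, a rotation vector about the tool's x, y, z as a fraction of full scale. In form: dx dy dz wx wy wz; .... A call has exactly 10 rows; each row is the pose to reach, as a shift and turn from the pose commanded when the call began, along the tool's axes at that moment; what a row does not reach only later rows make up. Full scale, the value 1, is 0.3 m for a shift and pi/2 rad for a turn. A row lasts 1/12 s, in which the tool goes at most 41.7 mm and 7.16 degrees, less where a joint would pass 70% of its speed; a pose out of reach is approached as far as the arm can. A call with a number of a shift or a turn outside -1 to 1 is refused whole. A call with a gripper value outside its range is refused whole. "claw" is the closure, from -1 (fully open) to 1 (shut), set as the call begins (left out, the last holds). The fingers move at their own pace and stop on an object; "newtons" is the grip in N (left out, the last holds). Time passes only in rows, so rows that repeat a pose let the fingers close, or fill a call up. It gives the time, the measured TCP pose, the force, the opening and the grip force at its end, in the units of the state.
- telemetry.get_obs(): the state, without advancing time (a new reading comes with each control period).
- viewer.capture(name): name is "side" or "top" or "wrist"; returns the picture (384x512x3 uint8, blue, green, red); there is no depth.
- viewer.calibration(name): a dict with "camera_matrix" (3x3 intrinsics, pixels), "extrinsics" (4x4, takes a point from world to camera coordinates); the wrist camera has in their place "hand_eye" (4x4, takes a point from camera to tool coordinates, whose origin is the TCP and whose axes are the flange's). Camera axes: x right, y down, z forward; pixel columns grow to the right and rows downward; lengths in m; the calibration is good to about 2 mm. The wrist camera is an equidistant fisheye: a pixel r from the principal point sees the ray r / f radians off the axis. A picture is of the moment at which its call begins: read the wrist's pose just before it. calibration takes no time and is no camera call.
- ticket.hand_in(): hands the job in; it is judged then, once.
The state is a dict: "t": time; "joint_pos": joint angles; "joint_velocities": joint speeds; "effort": joint torques, N m; "tcp_pos": TCP position; "tcp_rot": TCP orientation; "wrist_force": force on the tool from outside, world axes, zero at the start; "moment": the same for the moment, N m; "gripper_width": finger opening in m; "grasp_force": force on a finger pad.
Only numpy, scipy, OpenCV 4.12 (cv2) and the standard library are available. Lean on these libraries where they do the work, as an engineer would, in place of code of your own. Each camera call takes 0.05 s, during which the arm holds its last target. There are 200 camera calls.

### The job

Put away the handful left on the entry console: both the car key and the house keys go in the cream key dish, the two spent batteries in the glass jar, and the grey flashlight lies flat in the open bamboo box. Set things down gently in the glass and the ceramic, do not drop them in from high up. Leave the dish, the jar, the empty teal bowl and the potted plant standing where they are.

Things in the scene. Friction and masses are not known exactly. Their poses are not given: they have to be found in the camera images.
- car_key: Car key: black plastic fob, two grey buttons and one red on top, lying flat: 66 mm long (its x), 38 wide (its y), 15 thick, 60 g; a thin steel loop reaches to x = -42 mm. Origin: centre of its underside, z up. Starts on the wooden console (z = 0), its x within 0.4 rad of world x. Belongs in the key dish.
- house_keys: House keys in a compact holder like a pocket knife: two blue metal plates with brass and steel keys between, a bar 76 mm long (its x), 22 wide (its y), 16 thick, 80 g; one brass key blade (9 by 3 mm) is swung out rigidly to x = +64 mm. Origin: centre of the bar's underside (blade not counted), z up. Starts flat on the console. Belongs in the key dish.
- flashlight: Grey flashlight lying along its x, 150 mm long, 160 g: round barrel 32 mm across (x = -59 to +41 mm), axis 22 mm up; octagonal grey head (+x end) and black tail cap, both 44 mm across flats, so it does not roll; red toggle switch on top (x = 7 to 37, to 49 mm up). Origin: on its underside, mid-length, z up. Starts on the console. Belongs in the bamboo box.
- orange_cell: Spent C-size battery standing upright, black lower third and orange above, 26 mm diameter, 50 mm tall, 62 g. Origin: centre of its lower end, z up. Starts on the console. Belongs in the glass jar.
- blue_cell: Spent C-size battery standing upright, silver lower third and blue above, 26 mm diameter, 50 mm tall, 62 g. Origin: centre of its lower end, z up. Starts on the console. Belongs in the glass jar.
- key_dish: Cream ceramic key dish, round, shallow, loose, 400 g: 150 mm across the rim, 26 mm high; flat inner floor 108 mm across, 6 mm above the underside, sides flaring to 140 mm inside at the rim. Origin: centre of its underside, z up. Stands on the matte black steel shelf, whose top is at z = 40 mm and front edge at x = 0.55 m.
- glass_jar: Small open glass jar with a steel band round its mouth, loose, 380 g: 108 mm outer diameter, 72 mm high, straight wall 4 mm (100 mm inside), inner floor 6 mm above the underside. Collects spent batteries. Origin: centre of its underside, z up. Stands on the black shelf (z = 40 mm).
- bamboo_box: Bamboo box, fixed, at the right end of the black shelf (top z = 40 mm): outside 136 mm (its x) by 204 (its y) by 62 high, walls and floor 8 mm, so inside 120 by 188. Its hinged lid stands open on the far (+x) rim, leaning back 10 to 20 degrees past upright, 130 mm above the rim. Origin: centre of its underside, z up.
- teal_bowl: Bystander: teal collapsible silicone dog bowl with stepped sides, empty, loose, 160 g, 140 mm across the rim, 58 mm high. Origin: centre of its underside. Stands on the black shelf. Nothing goes in it.
- succulent: Bystander: small green succulent in a terracotta pot, loose, 320 g, pot 74 mm across and 62 mm high, about 115 mm high and 80 mm across with its leaves. Origin: centre of its underside. Stands on the console, at the left.
Mind the look-alikes: they are no part of the job. There is more than one size of the car_key; the one meant has the size given above. Of the things shaped like the flashlight, the grey one is meant.

How it is judged:
At the end, for the whole second after the job is handed in: Both keys rest in the dish (within 55 mm of its centre, under 40 mm above its underside); both batteries are inside the jar (within 50 mm of its axis, under 60 mm up); the flashlight lies flat on the floor of the box; dish and jar are upright; all five are at rest (horizontal distance between each of car_key, house_keys and key_dish below 0.055 m and z of car_key in the frame of key_dish between 0 and 0.04 m and z of house_keys in the frame of key_dish between 0 and 0.04 m and horizontal distance between each of orange_cell, blue_cell and glass_jar below 0.05 m and z of orange_cell in the frame of glass_jar between 0 and 0.06 m and z of blue_cell in the frame of glass_jar between 0 and 0.06 m and x of flashlight in the frame of bamboo_box between -0.045 and 0.045 m and y of flashlight in the frame of bamboo_box between -0.06 and 0.06 m and z of flashlight in the frame of bamboo_box between 0 and 0.04 m and angle between flashlight's own x axis and vertical above 1.2 rad and linear speed of each of car_key, house_keys, flashlight, orange_cell, blue_cell below 0.02 m/s and angular speed of each of car_key, house_keys, flashlight, orange_cell, blue_cell below 0.3 rad/s and angle between each of key_dish, glass_jar's own z axis and vertical below 0.15 rad); the robot touches nothing.
It fails at once if the key dish is pushed more than 30 mm from where it stood, or tipped over (distance of key_dish from where it was at the start of the episode above 0.03 m or angle between key_dish's own z axis and vertical above 0.5 rad).
It fails at once if the glass jar is pushed more than 30 mm from where it stood, or tipped over (distance of glass_jar from where it was at the start of the episode above 0.03 m or angle between glass_jar's own z axis and vertical above 0.5 rad).
It fails at once if the teal bowl is pushed more than 30 mm from where it stood, or tipped over (distance of teal_bowl from where it was at the start of the episode above 0.03 m or angle between teal_bowl's own z axis and vertical above 0.5 rad).
It fails at once if the potted succulent is pushed more than 30 mm from where it stood, or tipped over (distance of succulent from where it was at the start of the episode above 0.03 m or angle between succulent's own z axis and vertical above 0.5 rad).
It fails at once if a key or a battery is dropped or pressed hard (over 50 N) on the ceramic dish or the glass jar (contact force between any of car_key, house_keys and key_dish above 50 N or contact force between any of orange_cell, blue_cell and glass_jar above 50 N).
It also fails if it takes over 112 s, if anything falls off the work surface, if the arm or the gripper's body presses on something with over 40 N, if the wrist force passes 120 N, or if a joint passes its speed limit or range.

## Working session

There is one attempt and no reset: what is moved stays moved. The work goes in short steps, Python scripts to look and compute and a tool call to move; the robot and the scene stay as the last step left them, time stands still between calls to the robot, and variables do not carry over. Pictures are saved under pics/ and viewed, at most 16 in all, crops included, and the job is handed in when it is done.

Besides the shell and the picture viewer there is one more tool, called after "Emit:" as name(argument=value, ...) on one line, values as JSON. play_rows: Moves the arm, as the interface text tells. Its arguments: {"type":"object","properties":{"steps":{"type":"string"},"claw":{"type":"number"},"newtons":{"type":"number"}},"required":["steps"]}

```bash
mkdir -p pics; ls; python3 - <<'E'
from workcell import telemetry, viewer
import cv2,numpy as np
np.set_printoptions(precision=4,suppress=True)
for n in("side","top","wrist"):
    cv2.imwrite(f"pics/{n}0.png",viewer.capture(n)); print(n,viewer.calibration(n))
print(telemetry.get_obs())
E
```

```text
pics
side {'camera_matrix': array([[427.4057,   0.    , 259.0629],
       [  0.    , 427.4057, 190.583 ],
       [  0.    ,   0.    ,   1.    ]]), 'extrinsics': array([[ 0.7936, -0.6083,  0.0093, -0.3248],
       [-0.3815, -0.5095, -0.7713,  0.284 ],
       [ 0.4739,  0.6085, -0.6365,  0.858 ],
       [ 0.    ,  0.    ,  0.    ,  1.    ]])}
top {'camera_matrix': array([[367.925 ,   0.    , 260.2162],
       [  0.    , 367.925 , 187.5298],
       [  0.    ,   0.    ,   1.    ]]), 'extrinsics': array([[-0.0065, -0.9999, -0.0078,  0.0897],
       [-0.9818,  0.0078, -0.1897,  0.4937],
       [ 0.1898,  0.0064, -0.9818,  1.0699],
       [ 0.    ,  0.    ,  0.    ,  1.    ]])}
wrist {'camera_matrix': array([[297.3186,   0.    , 248.8597],
       [  0.    , 297.3186, 188.6382],
       [  0.    ,   0.    ,   1.    ]]), 'hand_eye': array([[-0.0005, -0.9563, -0.2924,  0.0746],
       [ 1.    , -0.0005, -0.0001,  0.0006],
       [-0.    , -0.2924,  0.9563, -0.1432],
       [ 0.    ,  0.    ,  0.    ,  1.    ]])}
{'t': 0.15, 'joint_pos': array([-1.1475,  0.6157, -0.0126,  1.4245,  0.0081,  1.1034, -0.0404]), 'joint_velocities': array([-0.0013, -0.0028,  0.0003, -0.0067, -0.0001, -0.0022,  0.    ]), 'effort': array([  0.001 , -46.9663,   0.2597, -17.1249,   0.01  ,   0.0071,
         0.    ]), 'tcp_pos': array([0.2823, 0.5848, 0.2304]), 'tcp_rot': array([ 0.223 ,  0.9748, -0.001 , -0.0002]), 'wrist_force': array([0.5124, 0.0735, 0.8237]), 'moment': array([-0.0011,  0.0715,  0.0275]), 'grasp_force': 0.0, 'gripper_width': 0.08543124613101384}
```

View pics/top0.png

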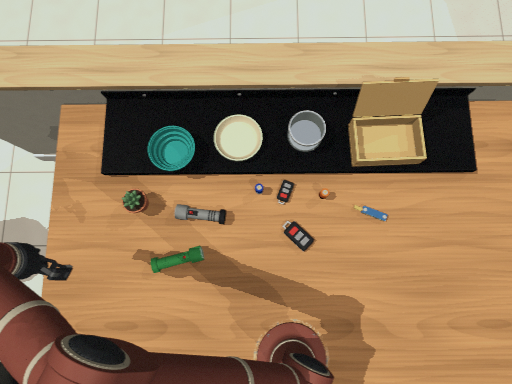

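View pics/side0.png

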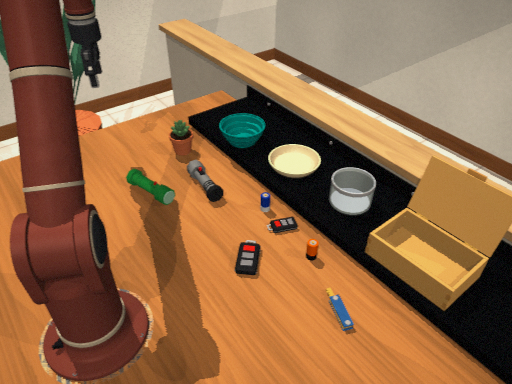

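```bash
cat > h.py <<'E'
import cv2,numpy as np
from workcell import telemetry, viewer
from scipy.spatial.transform import Rotation as R
np.set_printoptions(precision=4,suppress=True)
def ray(cam,uv,z):
    c=viewer.calibration(cam);K=c["camera_matrix"];E=c["extrinsics"]
    uv=np.atleast_2d(np.array(uv,float))
    d=np.c_[(uv-K[:2,2])/K[0,0],np.ones(len(uv))]@E[:3,:3]; o=-E[:3,:3].T@E[:3,3]
    return o+d*((z-o[2])/d[:,2])[:,None]
def wray(uv,z,o=None):
    o=o or telemetry.get_obs();c=viewer.calibration("wrist");K=c["camera_matrix"];H=c["hand_eye"]
    uv=np.atleast_2d(np.array(uv,float));p=uv-K[:2,2];r=np.linalg.norm(p,axis=1)[:,None];a=r/K[0,0]
    d=np.c_[np.sin(a)*p/np.maximum(r,1e-9),np.cos(a)]
    Q=R.from_quat(o["tcp_rot"]);d=Q.apply(d@H[:3,:3].T);p0=Q.apply(H[:3,3])+o["tcp_pos"]
    return p0+d*((z-p0[2])/d[:,2])[:,None]
def mask(im,lo,hi,roi=None):
    m=cv2.inRange(cv2.cvtColor(im,cv2.COLOR_BGR2HSV),lo,hi)
    if roi: k=np.zeros_like(m);x0,y0,x1,y1=roi;k[y0:y1,x0:x1]=255;m&=k
    return m
def pts(m): y,x=np.nonzero(m);return np.c_[x,y].astype(float)
E
python3 - <<'E'
from h import *
im=cv2.imread("pics/top0.png")
def rect(n,m,z):
    p=pts(m); w=ray("top",p,z)[:,:2]; (c,s,a)=cv2.minAreaRect((w*1000).astype(np.float32))
    b=cv2.boxPoints((c,s,a)); e=b[1]-b[0]; f=b[2]-b[1]; l=e if np.linalg.norm(e)>np.linalg.norm(f) else f
    print(n,len(p),"c",np.round(c,1),"size",np.round(s,1),"ang of long",np.degrees(np.arctan2(l[1],l[0])).round(1),"mean",w.mean(0))
dark=lambda roi:mask(im,(0,0,0),(179,255,70),roi)
rect("smallfob",dark((272,178,300,208)),.015)
rect("bigfob",dark((280,215,318,255)),.015)
rect("keysblue",mask(im,(95,100,60),(125,255,255),(345,195,395,228)),.016)
rect("keysall",mask(im,(95,100,60),(125,255,255),(345,195,395,228))|mask(im,(20,120,150),(35,255,255),(345,195,395,228)),.012)
rect("blue",mask(im,(105,120,40),(130,255,255),(245,175,270,200)),.05)
rect("orange",mask(im,(0,170,100),(13,255,255),(312,180,335,205)),.05)
rect("flashtail",dark((215,200,235,230)),.022)
rect("flash",mask(im,(0,0,0),(179,60,255),(165,195,235,230)),.03)
rect("dish",mask(im,(15,20,150),(40,120,255),(205,108,270,168)),.066)
rect("teal",mask(im,(80,80,40),(100,255,255),(140,115,205,180)),.098)
rect("jar",mask(im,(90,0,80),(140,80,255),(280,105,335,160)),.1)
rect("box",mask(im,(15,60,80),(30,255,255),(340,112,430,170)),.102)
crop=im[100:260,130:440]
cv2.imwrite("pics/crop.png",cv2.resize(crop,None,fx=2.5,fy=2.5,interpolation=cv2.INTER_CUBIC))
E
```

```text
smallfob 143 c [490.5   9.4] size [35.5 64.8] ang of long -21.9 mean [0.4895 0.0096]
bigfob 269 c [351.  -29.3] size [85.3 47.7] ang of long 44.4 mean [ 0.3492 -0.0298]
keysblue 137 c [ 418.6 -263.3] size [74.5 20.7] ang of long 67.8 mean [ 0.4186 -0.2634]
keysall 169 c [ 424.2 -252.1] size [101.6  20.8] ang of long 67.8 mean [ 0.4222 -0.2551]
blue 32 c [492.5  91.4] size [21.2 24.7] ang of long -0.5 mean [0.4905 0.0909]
orange 40 c [ 477.1 -106.3] size [23.3 28.5] ang of long -45.9 mean [ 0.4742 -0.1046]
flashtail 87 c [409.9 210.2] size [40.1 30.8] ang of long 0.7 mean [0.4101 0.2049]
flash 550 c [418.4 272.1] size [152.6  43.5] ang of long 83.4 mean [0.4179 0.2745]
dish 1754 c [648.6 153.4] size [147.8 144.5] ang of long 89.5 mean [0.6492 0.1539]
teal 1744 c [608.5 351.2] size [140.7 138.9] ang of long 89.5 mean [0.6071 0.3505]
jar 753 c [658.3 -54.6] size [107.5 118.9] ang of long -0.6 mean [ 0.6487 -0.0481]
box 3889 c [ 631.2 -288.1] size [166.5 221.9] ang of long -88.7 mean [ 0.6292 -0.2878]
```

View pics/crop.png

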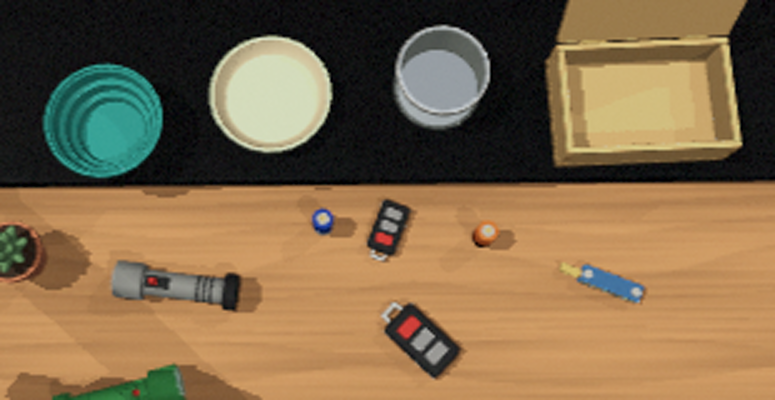

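```bash
cat >> h.py <<'E'
def go(x,y,z,yaw=None):
    """row for target TCP; yaw=world angle (deg) of closing line"""
    o=telemetry.get_obs();Q=R.from_quat(o["tcp_rot"])
    s=Q.inv().apply(np.array([x,y,z])-o["tcp_pos"])/.3
    Y=Q.apply([0,1,0]);cur=np.degrees(np.arctan2(Y[1],Y[0]));cand=0
    if yaw is not None: cand=(yaw-cur+90)%180-90
    n=np.radians(cur+cand);  D=R.from_matrix(np.c_[[np.sin(n),-np.cos(n),0],[np.cos(n),np.sin(n),0],[0,0,-1]])
    w=(Q.inv()*D).as_rotvec()/(np.pi/2)
    print("dyaw",round(cand,1),"j7",o["joint_pos"][6].round(2),"row",np.round(np.r_[s,w],3),"max",abs(s).max().round(2), "t",o["t"])
E
python3 - <<'E'
from h import *
go(.46,-.05,.31,68.1)
go(.37,.27,.27,68.1)
print("jar",ray("top",[306.8,128.4],.112))
print("boxrim inner corners",ray("top",np.array([[569,46],[728,40],[741,148],[565,152]])/2.5+[130,100],.102))
E
```

```text
Traceback (most recent call last):
  File "h.py", line 27, in go
    n=np.radians(cur+cand);  D=R.from_matrix(np.c_[[np.sin(n),-np.cos(n),0],[np.cos(n),np.sin(n),0],[0,0,-1]])
                               ~~~~~~~~~~~~~^^^^^^^^^^^^^^^^^^^^^^^^^^^^^^^^^^^^^^^^^^^^^^^^^^^^^^^^^^^^^^^^^^
  File "scipy/spatial/transform/_rotation.pyx", line 1143, in scipy.spatial.transform._rotation.Rotation.from_matrix
ValueError: Non-positive determinant (left-handed or null coordinate frame) in rotation matrix 0: [[ 0.9278  0.373   0.    ]
 [-0.373   0.9278  0.    ]
 [ 0.      0.     -1.    ]].
```

```bash
sed -i 's/np.c_\[\[np.sin(n),-np.cos(n),0\]/np.c_[[-np.sin(n),np.cos(n),0]/' h.py
python3 - <<'E'
from h import *
go(.46,-.05,.31,68.1)
go(.37,.27,.27,68.1)
print("jar",ray("top",[306.8,128.4],.112))
print("boxrim inner corners",ray("top",np.array([[569,46],[728,40],[741,148],[565,152]])/2.5+[130,100],.102))
E
```

```text
dyaw 3.9 j7 -0.04 row [-1.453 -1.649 -0.262 -0.001 -0.    -0.043] max 1.65 t 0.15
dyaw 3.9 j7 -0.04 row [-0.719 -0.818 -0.13  -0.001 -0.    -0.043] max 0.82 t 0.15
jar [[ 0.6584 -0.0527  0.112 ]]
boxrim inner corners [[ 0.692  -0.2067  0.102 ]
 [ 0.6978 -0.3968  0.102 ]
 [ 0.5642 -0.4     0.102 ]
 [ 0.5612 -0.1946  0.102 ]]
```

Emit:
play_rows(steps="-0.72 -0.82 -0.13 0 0 0;-0.72 -0.82 -0.13 0 0 0;-0.72 -0.82 -0.13 0 0 0;-0.72 -0.82 -0.13 0 0 0;-0.72 -0.82 -0.13 0 0 0;-0.72 -0.82 -0.13 0 0 0;-0.72 -0.82 -0.13 0 0 -0.043;-0.72 -0.82 -0.13 0 0 -0.043;-0.72 -0.82 -0.13 0 0 -0.043;-0.72 -0.82 -0.13 0 0 -0.043", claw=-1, newtons=40)

```text
t: 0.98
tcp_pos: [0.3711, 0.2674, 0.2707]
tcp_rot: [0.193, 0.981, -0.0, 0.0]
wrist_force: [-0.6, 1.0, 0.1]
gripper_width: 0.0855
grasp_force: 0.0
```

```bash
python3 - <<'E'
from h import *
o=telemetry.get_obs();print(o["tcp_pos"],o["tcp_rot"])
go(.46,-.02,.31,68.1)
E
```

```text
[0.3711 0.2674 0.2707] [ 0.1929  0.9812 -0.      0.0004]
dyaw 0.3 j7 0.52 row [-0.637 -0.775 -0.131  0.     0.    -0.004] max 0.77 t 0.9833
```

Emit:
play_rows(steps="-0.635 -0.775 -0.13 0 0 0;-0.635 -0.775 -0.13 0 0 0;-0.635 -0.775 -0.13 0 0 0;-0.635 -0.775 -0.13 0 0 0;-0.635 -0.775 -0.13 0 0 0;-0.635 -0.775 -0.13 0 0 0;-0.635 -0.775 -0.13 0 0 0;-0.635 -0.775 -0.13 0 0 0;-0.635 -0.775 -0.13 0 0 0;-0.635 -0.775 -0.13 0 0 0")

```text
t: 1.82
tcp_pos: [0.4604, -0.0155, 0.3088]
tcp_rot: [0.189, 0.982, 0.0, -0.001]
wrist_force: [-0.3, 0.2, -1.0]
gripper_width: 0.0852
grasp_force: 0.0
```

```bash
python3 - <<'E'
from h import *
import json
o=telemetry.get_obs();print(o["tcp_pos"],o["tcp_rot"],abs(o["joint_velocities"]).max())
im=viewer.capture("wrist");cv2.imwrite("pics/w1.png",im)
json.dump({k:np.array(o[k]).tolist() for k in("tcp_pos","tcp_rot")},open("w1.json","w"))
cv2.imwrite("pics/w1b.png",cv2.resize(im,(800,600),interpolation=cv2.INTER_CUBIC))
E
```

```text
[ 0.4604 -0.0155  0.3088] [ 0.1895  0.9819  0.0004 -0.0006] 0.03806556367539043
```

View pics/w1b.png

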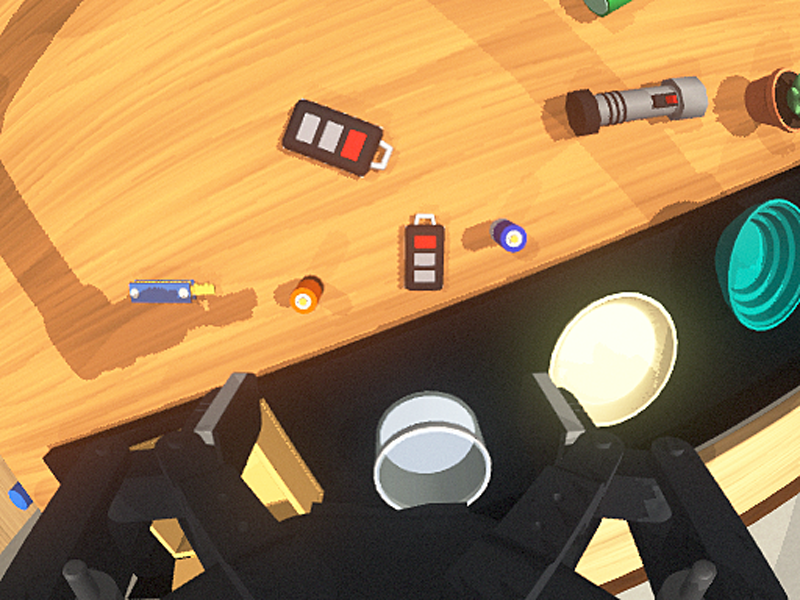

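```bash
python3 - <<'E'
from h import *
import json
o=json.load(open("w1.json"));im=cv2.imread("pics/w1.png");s=512/800
def rect(n,m,z):
    p=pts(m);w=wray(p,z,o)[:,:2];c,sz,a=cv2.minAreaRect((w*1000).astype(np.float32))
    b=cv2.boxPoints((c,sz,a));e=b[1]-b[0];f=b[2]-b[1];l=e if np.linalg.norm(e)>np.linalg.norm(f) else f
    print(n,len(p),np.round(c,1),np.round(sz,1),np.degrees(np.arctan2(l[1],l[0])).round(1))
r=lambda *a:tuple(int(v*s) for v in a)
rect("key",mask(im,(0,0,0),(179,255,85),r(398,222,450,294)),.012)
rect("keysblue",mask(im,(95,80,40),(125,255,255),r(115,270,225,310)),.016)
rect("orange top",mask(im,(0,0,190),(179,130,255),r(292,288,314,310)),.05)
rect("blue top",mask(im,(0,0,190),(179,130,255),r(502,227,526,249)),.05)
rect("dish",mask(im,(18,10,130),(45,140,255),r(540,280,685,430)),.066)
for n,uv,z in (("orange",(303,299),.05),("blue",(514,238),.05),("jar",[(374,468),(491,468),(432,424),(432,511)],.112),("dish",[(549,375),(678,340),(630,292),(605,425)],.066),("keytips",[(425,291),(425,222),(404,255),(444,255)],.013)):
    w=wray(np.array(uv)*s,z,o)[:,:2];print(n,w.tolist() if 0 else w, w.mean(0))
go(.490,.009,.15,68.1)
E
```

```text
key 70 [501.5   6. ] [35.  47.2] -21.9
keysblue 263 [ 419.7 -260.7] [80.1 23.9] 67.5
orange top 69 [ 481.  -108.7] [13.2 13.8] -24.8
blue top 92 [496.9  91.7] [17.7 18.7] -18.3
dish 5168 [652.2 152.2] [150.  152.9] -77.0
orange [[ 0.4796 -0.1074]] [ 0.4796 -0.1074]
blue [[0.4977 0.0914]] [0.4977 0.0914]
jar [[ 0.6359 -0.0998]
 [ 0.6794 -0.0004]
 [ 0.6098 -0.0346]
 [ 0.7087 -0.069 ]] [ 0.6584 -0.051 ]
dish [[0.6339 0.0827]
 [0.6587 0.2302]
 [0.584  0.1837]
 [0.7215 0.129 ]] [0.6495 0.1564]
keytips [[ 0.5254 -0.0023]
 [ 0.4613  0.022 ]
 [ 0.4839 -0.0084]
 [ 0.4982  0.0277]] [0.4922 0.0098]
dyaw -0.2 j7 1.24 row [-0.065  0.109  0.529  0.    -0.001  0.002] max 0.53 t 1.8667
```

```bash
python3 - <<'E'
from h import *
go(.4195,-.261,.12,-22.4)
E
```

```text
dyaw 89.3 j7 1.24 row [-0.18  -0.814  0.628  0.001 -0.001 -0.992] max 0.81 t 1.8667
```

Emit:
play_rows(steps="-0.18 -0.814 0.5 0 0 1;-0.18 -0.814 0.5 0 0 1;-0.18 -0.814 0.5 0 0 1;-0.18 -0.814 0.5 0 0 1;-0.18 -0.814 0.5 0 0 1;-0.18 -0.814 0.5 0 0 1;-0.18 -0.814 0.5 0 0 1;-0.18 -0.814 0.5 0 0 1;-0.18 -0.814 0.5 0 0 1;-0.18 -0.814 0.5 0 0 1")

```text
t: 2.7
tcp_pos: [0.4199, -0.2614, 0.1581]
tcp_rot: [0.73, 0.684, 0.0, -0.001]
wrist_force: [0.4, -0.4, 0.5]
gripper_width: 0.0857
grasp_force: 0.0
```

```bash
sed -i 's/+90)%180-90/+90)%180-90+flip/; s/yaw=None):/yaw=None,flip=0):/' h.py; python3 - <<'E'
from h import *
o=telemetry.get_obs();print(o["tcp_pos"])
go(.4195,-.261,.10,-22.4)
E
```

```text
[ 0.4199 -0.2614  0.1581]
dyaw -18.7 j7 0.83 row [ 0.001 -0.001  0.194 -0.001 -0.001  0.208] max 0.19 t 2.7
```

Emit:
play_rows(steps="0 0 0.2 0 0 0.208;0 0 0.2 0 0 0.208;0 0 0.2 0 0 0.208;0 0 0.2 0 0 0.208;0 0 0.2 0 0 0.208;0 0 0.2 0 0 0.208;0 0 0.2 0 0 0.208;0 0 0.2 0 0 0.208;0 0 0.2 0 0 0.208;0 0 0.2 0 0 0.208")

```text
t: 3.53
tcp_pos: [0.4193, -0.2637, 0.0997]
tcp_rot: [0.83, 0.558, 0.0, 0.0]
wrist_force: [-0.5, 0.5, 0.1]
gripper_width: 0.0857
grasp_force: 0.0
```

```bash
python3 - <<'E'
from h import *
o=telemetry.get_obs();print(o["tcp_pos"])
im=viewer.capture("wrist");cv2.imwrite("pics/w2.png",im)
m=mask(im,(95,80,40),(125,255,255));n,l,st,c=cv2.connectedComponentsWithStats(m)
i=1+st[1:,4].argmax();p=pts(l==i);w=wray(p,.016,o)[:,:2]
print(len(p),cv2.minAreaRect((w*1000).astype(np.float32)))
go(.4195,-.261,.003,-22.4)
E
```

```text
[ 0.4193 -0.2637  0.0997]
2059 ((421.1108093261719, -262.81500244140625), (77.24092102050781, 21.198732376098633), 67.92967987060547)
dyaw -0.2 j7 0.66 row [ 0.009 -0.003  0.322  0.    -0.     0.002] max 0.32 t 3.5833
```

Emit:
play_rows(steps="0.005 0 0.13 0 0 0;0.005 0 0.24 0 0 0;0.005 0 0.29 0 0 0;0.005 0 0.31 0 0 0;0.005 0 0.322 0 0 0;0.005 0 0.322 0 0 0;0.005 0 0.322 0 0 0;0.005 0 0.322 0 0 0;0.005 0 0.322 0 0 0;0.005 0 0.322 0 0 0")

```text
t: 4.42
tcp_pos: [0.4203, -0.2624, 0.0035]
tcp_rot: [0.83, 0.558, 0.0, 0.001]
wrist_force: [0.7, -0.1, -0.1]
gripper_width: 0.0854
grasp_force: 0.0
```

Emit:
play_rows(steps="0 0 0 0 0 0;0 0 0 0 0 0;0 0 0 0 0 0;0 0 0 0 0 0;0 0 0 0 0 0;0 0 0 0 0 0;0 0 0 0 0 0;0 0 0 0 0 0;0 0 0 0 0 0;0 0 -0.02 0 0 0", claw=1, newtons=50)

```text
t: 5.25
tcp_pos: [0.4191, -0.2618, 0.0081]
tcp_rot: [0.83, 0.557, -0.0, -0.001]
wrist_force: [0.0, 0.5, -0.6]
gripper_width: 0.0207
grasp_force: 49.0
```

```bash
python3 - <<'E'
from h import *
o=telemetry.get_obs();print(o["tcp_pos"])
go(.645,.141,.15)
E
```

```text
[ 0.4191 -0.2618  0.0081]
dyaw 0 j7 0.78 row [ 1.528  0.188 -0.473 -0.001 -0.    -0.   ] max 1.53 t 5.25
```

Emit:
play_rows(steps="0 0 -0.13 0 0 0;0 0 -0.26 0 0 0;0.02 0 -0.39 0 0 0;0.1 0.01 -0.48 0 0 0;0.23 0.03 -0.48 0 0 0;0.36 0.05 -0.48 0 0 0;0.49 0.07 -0.48 0 0 0;0.62 0.08 -0.48 0 0 0;0.75 0.1 -0.48 0 0 0;0.88 0.12 -0.48 0 0 0")

```text
t: 6.08
tcp_pos: [0.5529, -0.0292, 0.1526]
tcp_rot: [0.83, 0.558, -0.0, -0.001]
wrist_force: [0.2, -0.8, -1.3]
gripper_width: 0.0207
grasp_force: 49.4
```

```bash
python3 - <<'E'
from h import *
o=telemetry.get_obs();print(o["tcp_pos"],o["gripper_width"])
go(.645,.141,.12,-22.1)
E
```

```text
[ 0.5529 -0.0292  0.1526] 0.020689721356949454
dyaw 0.1 j7 0.11 row [ 0.641  0.07   0.108 -0.001  0.    -0.001] max 0.64 t 6.0833
```

Emit:
play_rows(steps="0.12 0.01 0 0 0 0;0.24 0.03 0 0 0 0;0.36 0.04 0 0 0 0;0.48 0.06 0 0 0 0;0.58 0.065 0.03 0 0 0;0.61 0.065 0.06 0 0 0;0.61 0.065 0.1 0 0 0;0.61 0.065 0.1 0 0 0;0.61 0.065 0.1 0 0 0;0.61 0.065 0.1 0 0 0")

```text
t: 6.92
tcp_pos: [0.6399, 0.1274, 0.1232]
tcp_rot: [0.831, 0.556, -0.001, 0.001]
wrist_force: [-0.3, -0.0, -0.9]
gripper_width: 0.0208
grasp_force: 49.4
```

```bash
python3 - <<'E'
from h import *
o=telemetry.get_obs();print(o["tcp_pos"],o["gripper_width"])
im=viewer.capture("wrist");cv2.imwrite("pics/w3.png",im)
m=mask(im,(18,10,130),(45,140,255));n,l,st,c=cv2.connectedComponentsWithStats(m)
i=1+st[1:,4].argmax();p=pts(l==i);w=wray(p,.066,o)[:,:2];print(len(p),cv2.minEnclosingCircle((w*1000).astype(np.float32)))
cv2.imwrite("pics/w3b.png",cv2.resize(im,(800,600)))
go(.645,.141,.0505,-22.1)
E
```

```text
[0.6399 0.1274 0.1232] 0.02077176781909813
26512 ((651.8870239257812, 154.15353393554688), 74.68821716308594)
dyaw 0.4 j7 -0.17 row [ 0.047 -0.003  0.244  0.001  0.001 -0.004] max 0.24 t 6.9667
```

View pics/w3b.png

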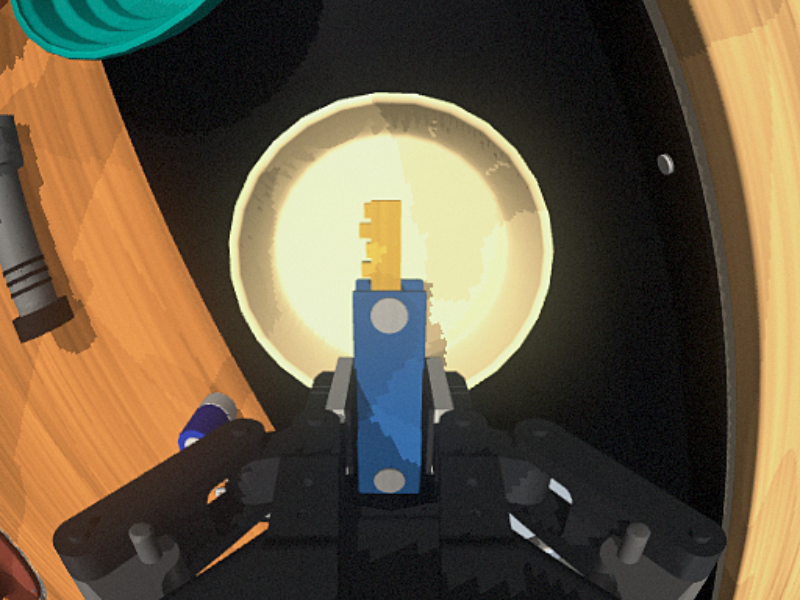

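Emit:
play_rows(steps="0.05 0 0.04 0 0 0;0.05 0 0.09 0 0 0;0.05 0 0.13 0 0 0;0.05 0 0.165 0 0 0;0.05 0 0.19 0 0 0;0.05 0 0.21 0 0 0;0.05 0 0.225 0 0 0;0.05 0 0.235 0 0 0;0.05 0 0.242 0 0 0;0.05 0 0.242 0 0 0")

```text
t: 7.8
tcp_pos: [0.646, 0.1444, 0.0499]
tcp_rot: [0.83, 0.557, -0.0, -0.0]
wrist_force: [-0.3, -0.1, -0.2]
gripper_width: 0.0204
grasp_force: 49.4
```

```bash
python3 - <<'E'
from h import *
o=telemetry.get_obs();print(o["tcp_pos"],o["gripper_width"],o["wrist_force"])
E
```

```text
[0.646  0.1444 0.0499] 0.02040693424503309 [-0.2631 -0.0897 -0.1724]
```

Emit:
play_rows(steps="0 0 0 0 0 0;0 0 0 0 0 0;0 0 0 0 0 0;0 0 0 0 0 0;0 0 0 0 0 0;0 0 -0.05 0 0 0;0 0 -0.15 0 0 0;0 0 -0.25 0 0 0;0 0 -0.35 0 0 0;0 0 -0.4 0 0 0", claw=-0.05)

```text
t: 8.63
tcp_pos: [0.6479, 0.144, 0.1745]
tcp_rot: [0.83, 0.557, 0.003, 0.002]
wrist_force: [0.1, 0.2, -0.1]
gripper_width: 0.0447
grasp_force: 0.0
```

```bash
python3 - <<'E'
from h import *
o=telemetry.get_obs();print(o["tcp_pos"],o["gripper_width"])
cv2.imwrite("pics/w4.png",viewer.capture("wrist"))
go(.492,.0095,.1,68.1)
go(.492,.0095,.1,68.1,-180)
E
```

```text
[0.6479 0.144  0.1745] 0.044693378087160895
dyaw -89.7 j7 -0.22 row [-0.614 -0.318  0.25   0.002 -0.007  0.996] max 0.61 t 8.6833
dyaw -269.7 j7 -0.22 row [-0.614 -0.318  0.25   0.007  0.002 -1.004] max 0.61 t 8.6833
```

View pics/w4.png

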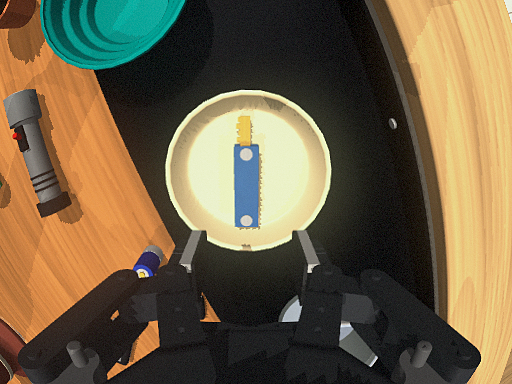

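Emit:
play_rows(steps="-0.1 -0.05 0 0 0 -1;-0.2 -0.11 0 0 0 -1;-0.3 -0.16 0 0 0 -1;-0.4 -0.21 0 0 0 -1;-0.5 -0.26 0 0 0 -1;-0.6 -0.31 0.05 0 0 -1;-0.614 -0.318 0.12 0 0 -1;-0.614 -0.318 0.2 0 0 -1;-0.614 -0.318 0.25 0 0 -1;-0.614 -0.318 0.25 0 0 -1", claw=-0.5)

```text
t: 9.52
tcp_pos: [0.4854, 0.0099, 0.0923]
tcp_rot: [0.345, 0.939, -0.001, -0.003]
wrist_force: [-1.1, -1.2, -0.3]
gripper_width: 0.0642
grasp_force: 0.0
```

```bash
python3 - <<'E'
from h import *
o=telemetry.get_obs();print(o["tcp_pos"])
go(.492,.0095,.07,68.1)
E
```

```text
[0.4854 0.0099 0.0923]
dyaw 18.4 j7 1.07 row [-0.018  0.014  0.074 -0.002 -0.003 -0.204] max 0.07 t 9.5167
```

Emit:
play_rows(steps="-0.018 0.014 0.03 0 0 -0.2;-0.018 0.014 0.03 0 0 -0.2;-0.018 0.014 0.05 0 0 -0.2;-0.018 0.014 0.05 0 0 -0.2;-0.018 0.014 0.05 0 0 -0.2;-0.018 0.014 0.05 0 0 -0.2;-0.018 0.014 0.05 0 0 -0.2;-0.018 0.014 0.05 0 0 -0.2;-0.018 0.014 0.05 0 0 -0.2;-0.018 0.014 0.05 0 0 -0.2")

```text
t: 10.35
tcp_pos: [0.4949, 0.0098, 0.0802]
tcp_rot: [0.196, 0.981, -0.0, 0.0]
wrist_force: [-0.3, -0.5, -0.1]
gripper_width: 0.0639
grasp_force: 0.0
```

```bash
python3 - <<'E'
from h import *
o=telemetry.get_obs();print(o["tcp_pos"])
im=viewer.capture("wrist");cv2.imwrite("pics/w5.png",im)
go(.492,.0095,.002,68.1)
E
```

```text
[0.4949 0.0098 0.0802]
dyaw 0.7 j7 1.29 row [ 0.008 -0.005  0.261 -0.     0.    -0.008] max 0.26 t 10.4
```

View pics/w5.png

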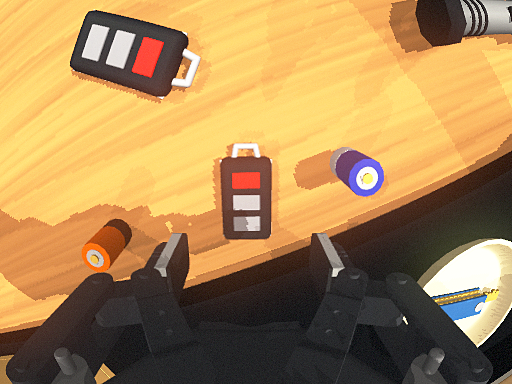

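```bash
python3 - <<'E'
from h import *
w=wray([(221,158),(270,158),(272,238),(225,238)],.014)[:,:2]
print(w,w.mean(0),np.degrees(np.arctan2(*(w[2]+w[3]-w[0]-w[1])[::-1])))
print(wray([(366,178),(96,258)],.05))
go(*w.mean(0),.002,68.1)
E
```

```text
[[ 0.4564  0.0047]
 [ 0.47    0.0372]
 [ 0.5298  0.0155]
 [ 0.5155 -0.0186]] [0.4929 0.0097] -20.718128177597766
[[ 0.4974  0.0901  0.05  ]
 [ 0.4812 -0.1071  0.05  ]]
dyaw 0.7 j7 1.29 row [ 0.006 -0.003  0.261 -0.     0.    -0.008] max 0.26 t 10.4
```

Emit:
play_rows(steps="0.005 -0.003 0.1 0 0 -0.008;0.005 -0.003 0.18 0 0 -0.008;0.005 -0.003 0.23 0 0 -0.008;0.005 -0.003 0.25 0 0 -0.008;0.005 -0.003 0.26 0 0 -0.008;0.005 -0.003 0.26 0 0 -0.008;0.005 -0.003 0.26 0 0 -0.008;0.005 -0.003 0.26 0 0 -0.008;0.005 -0.003 0.26 0 0 -0.008;0.005 -0.003 0.26 0 0 -0.008")

```text
t: 11.23
tcp_pos: [0.4935, 0.0095, 0.0028]
tcp_rot: [0.19, 0.982, 0.0, 0.001]
wrist_force: [-0.2, -0.5, 0.8]
gripper_width: 0.064
grasp_force: 0.0
```

Emit:
play_rows(steps="0 0 0 0 0 0;0 0 0 0 0 0;0 0 0 0 0 0;0 0 0 0 0 0;0 0 0 0 0 0;0 0 0 0 0 0;0 0 0 0 0 0;0 0 0 0 0 0;0 0 0 0 0 0;0 0 -0.02 0 0 0", claw=1, newtons=40)

```text
t: 12.07
tcp_pos: [0.4924, 0.0094, 0.0076]
tcp_rot: [0.19, 0.982, -0.0, -0.001]
wrist_force: [0.3, 0.1, -0.9]
gripper_width: 0.0372
grasp_force: 40.4
```

```bash
python3 - <<'E'
from h import *
o=telemetry.get_obs();print(o["tcp_pos"])
go(.647,.146,.14)
E
```

```text
[0.4924 0.0094 0.0076]
dyaw 0 j7 1.33 row [-0.308  0.614 -0.442 -0.    -0.001 -0.   ] max 0.61 t 12.0667
```

Emit:
play_rows(steps="0 0 -0.13 0 0 0;0 0 -0.26 0 0 0;-0.03 0.06 -0.38 0 0 0;-0.08 0.16 -0.44 0 0 0;-0.14 0.28 -0.44 0 0 0;-0.2 0.4 -0.44 0 0 0;-0.26 0.52 -0.44 0 0 0;-0.305 0.61 -0.44 0 0 0;-0.305 0.615 -0.44 0 0 0;-0.305 0.615 -0.44 0 0 0")

```text
t: 12.9
tcp_pos: [0.6466, 0.1488, 0.1389]
tcp_rot: [0.188, 0.982, 0.0, -0.001]
wrist_force: [-0.5, 0.2, -0.9]
gripper_width: 0.0369
grasp_force: 40.6
```

```bash
python3 - <<'E'
from h import *
o=telemetry.get_obs();print(o["tcp_pos"],o["gripper_width"])
go(.648,.148,.0665,68.1)
E
```

```text
[0.6466 0.1488 0.1389] 0.03691597035038077
dyaw -0.2 j7 1.08 row [-0.006 -0.001  0.241 -0.    -0.001  0.002] max 0.24 t 12.9
```

Emit:
play_rows(steps="0 0 0.05 0 0 0;0 0 0.1 0 0 0;0 0 0.14 0 0 0;0 0 0.17 0 0 0;0 0 0.195 0 0 0;0 0 0.215 0 0 0;0 0 0.23 0 0 0;0 0 0.238 0 0 0;0 0 0.244 0 0 0;0 0 0.244 0 0 0")

```text
t: 13.73
tcp_pos: [0.6469, 0.1465, 0.0669]
tcp_rot: [0.19, 0.982, 0.0, 0.0]
wrist_force: [-0.0, -0.2, -0.8]
gripper_width: 0.037
grasp_force: 40.7
```

```bash
python3 - <<'E'
from h import *
o=telemetry.get_obs();print(o["tcp_pos"],o["wrist_force"])
E
```

```text
[0.6469 0.1465 0.0669] [-0.0442 -0.2269 -0.7605]
```

Down another 2 mm, then release.

Emit:
play_rows(steps="0 0 0.002 0 0 0;0 0 0.004 0 0 0;0 0 0.006 0 0 0;0 0 0.008 0 0 0;0 0 0.008 0 0 0;0 0 0.008 0 0 0;0 0 0.008 0 0 0;0 0 0.008 0 0 0;0 0 0.008 0 0 0;0 0 0.008 0 0 0")

```text
t: 14.57
tcp_pos: [0.6469, 0.1465, 0.0647]
tcp_rot: [0.19, 0.982, 0.0, 0.0]
wrist_force: [1.0, 0.1, 1.0]
gripper_width: 0.0369
grasp_force: 40.8
```

Emit:
play_rows(steps="0 0 0 0 0 0;0 0 0 0 0 0;0 0 0 0 0 0;0 0 0 0 0 0;0 0 0 0 0 0;0 0 -0.05 0 0 0;0 0 -0.15 0 0 0;0 0 -0.25 0 0 0;0 0 -0.3 0 0 0;0 0 -0.3 0 0 0", claw=-0.3)

```text
t: 15.4
tcp_pos: [0.6497, 0.1468, 0.1593]
tcp_rot: [0.19, 0.982, 0.002, 0.004]
wrist_force: [0.5, -0.5, 0.3]
gripper_width: 0.0554
grasp_force: 0.0
```

```bash
python3 - <<'E'
from h import *
o=telemetry.get_obs();print(o["tcp_pos"],o["gripper_width"])
cv2.imwrite("pics/w6.png",viewer.capture("wrist"))
go(.497,.0905,.11,0)
E
```

```text
[0.6497 0.1468 0.1593] 0.05542825512930133
dyaw -68.1 j7 1.07 row [ 0.398 -0.362  0.153  0.003  0.001  0.757] max 0.4 t 15.45
```

View pics/w6.png

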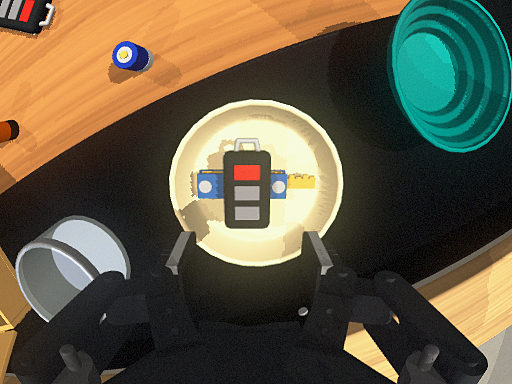

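Emit:
play_rows(steps="0.06 -0.05 0 0 0 0.757;0.12 -0.11 0 0 0 0.757;0.2 -0.18 0 0 0 0.757;0.28 -0.25 0 0 0 0.757;0.34 -0.31 0 0 0 0.757;0.39 -0.355 0.05 0 0 0.757;0.398 -0.362 0.1 0 0 0.757;0.398 -0.362 0.13 0 0 0.757;0.398 -0.362 0.15 0 0 0.757;0.398 -0.362 0.15 0 0 0.757")

```text
t: 16.28
tcp_pos: [0.493, 0.0901, 0.1069]
tcp_rot: [0.709, 0.705, -0.003, -0.001]
wrist_force: [-0.5, 1.2, 0.4]
gripper_width: 0.0553
grasp_force: 0.0
```

```bash
python3 - <<'E'
from h import *
o=telemetry.get_obs();print(o["tcp_pos"])
im=viewer.capture("wrist");cv2.imwrite("pics/w7.png",im)
m=mask(im,(105,120,40),(130,255,255));n,l,st,c=cv2.connectedComponentsWithStats(m)
i=1+st[1:,4].argmax();print(st[i],c[i]);x,y,w,h,_=st[i]
# silver terminal ring inside
m2=mask(im,(0,0,150),(179,90,255),(x,y,x+w,y+h));print(len(pts(m2)),pts(m2).mean(0),wray(pts(m2).mean(0),.05,o))
go(.497,.0905,.027,0)
E
```

```text
[0.493  0.0901 0.1069]
[239 189  34  33 543] [255.4954 204.1326]
267 [255.7154 205.5543] [[0.4978 0.0913 0.05  ]]
dyaw 0.3 j7 0.25 row [ 0.001  0.013  0.268 -0.003  0.001 -0.004] max 0.27 t 16.3333
```

Emit:
play_rows(steps="0.002 0.012 0.06 0 0 0;0.002 0.012 0.13 0 0 0;0.002 0.012 0.19 0 0 0;0.002 0.012 0.23 0 0 0;0.002 0.012 0.255 0 0 0;0.002 0.012 0.265 0 0 0;0.002 0.012 0.265 0 0 0;0.002 0.012 0.265 0 0 0;0.002 0.012 0.265 0 0 0;0.002 0.012 0.265 0 0 0")

```text
t: 17.17
tcp_pos: [0.4996, 0.0909, 0.0307]
tcp_rot: [0.707, 0.707, 0.001, 0.0]
wrist_force: [-0.9, -0.3, -0.6]
gripper_width: 0.0552
grasp_force: 0.0
```

```bash
python3 - <<'E'
from h import *
o=telemetry.get_obs();print(o["tcp_pos"],o["wrist_force"]);go(.497,.0905,.027,0)
E
```

```text
[0.4996 0.0909 0.0307] [-0.896  -0.254  -0.5774]
dyaw 0.0 j7 0.34 row [-0.001 -0.009  0.012  0.001 -0.    -0.   ] max 0.01 t 17.1667
```

Emit:
play_rows(steps="0 -0.007 0.012 0 0 0;0 -0.007 0.012 0 0 0;0 -0.007 0.012 0 0 0;0 -0.007 0.012 0 0 0;0 -0.007 0.012 0 0 0;0 -0.007 0.012 0 0 0;0 -0.007 0.012 0 0 0;0 -0.007 0.012 0 0 0;0 -0.007 0.012 0 0 0;0 -0.007 0.012 0 0 0", claw=1, newtons=40)

```text
t: 18.0
tcp_pos: [0.4967, 0.0909, 0.0264]
tcp_rot: [0.707, 0.707, -0.0, -0.0]
wrist_force: [-2.0, 1.4, 3.0]
gripper_width: 0.0246
grasp_force: 39.1
```

```bash
python3 - <<'E'
from h import *
o=telemetry.get_obs();print(o["tcp_pos"],o["wrist_force"]);go(.658,-.033,.15,0)
E
```

```text
[0.4967 0.0909 0.0264] [-1.9612  1.4073  3.0472]
dyaw 0.0 j7 0.35 row [-0.413  0.538 -0.412 -0.    -0.    -0.   ] max 0.54 t 18.0
```

Emit:
play_rows(steps="0 0 -0.13 0 0 0;0 0 -0.26 0 0 0;0 0 -0.39 0 0 0;-0.05 0.06 -0.46 0 0 0;-0.13 0.17 -0.46 0 0 0;-0.21 0.27 -0.46 0 0 0;-0.29 0.38 -0.46 0 0 0;-0.37 0.48 -0.46 0 0 0;-0.413 0.538 -0.46 0 0 0;-0.413 0.538 -0.46 0 0 0")

```text
t: 18.83
tcp_pos: [0.6615, -0.0393, 0.1639]
tcp_rot: [0.709, 0.705, -0.001, 0.004]
wrist_force: [0.3, -0.8, 0.1]
gripper_width: 0.0243
grasp_force: 39.6
```

```bash
python3 - <<'E'
from h import *
o=telemetry.get_obs();print(o["tcp_pos"],o["wrist_force"],o["gripper_width"]);go(.658,-.033,.073,0)
im=viewer.capture("wrist");cv2.imwrite("pics/w8.png",im)
E
```

```text
[ 0.6615 -0.0393  0.1639] [ 0.3123 -0.8201  0.0878] 0.024324855733282025
dyaw 0.4 j7 0.37 row [ 0.023 -0.013  0.303  0.003  0.004 -0.004] max 0.3 t 18.8333
```

View pics/w8.png

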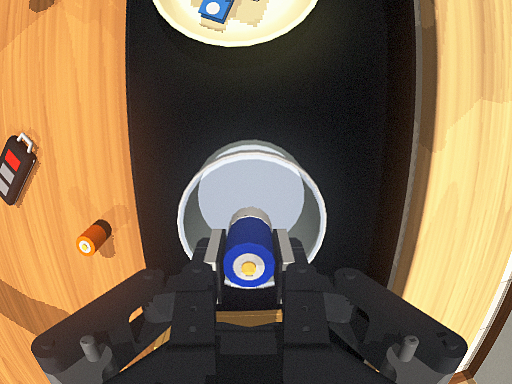

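```bash
python3 - <<'E'
from h import *
w=wray([(178,222),(326,222),(252,153),(252,292)],.112);print(w)
go(.658,-.033,.073,0)
E
```

```text
[[ 0.6081 -0.0461  0.112 ]
 [ 0.7159 -0.0467  0.112 ]
 [ 0.662   0.0038  0.112 ]
 [ 0.6619 -0.1079  0.112 ]]
dyaw 0.2 j7 0.37 row [ 0.012 -0.005  0.302  0.     0.002 -0.003] max 0.3 t 18.8833
```

Emit:
play_rows(steps="0.008 0 0.04 0 0 0;0.008 0 0.1 0 0 0;0.008 0 0.16 0 0 0;0.008 0 0.2 0 0 0;0.008 0 0.23 0 0 0;0.008 0 0.255 0 0 0;0.008 0 0.275 0 0 0;0.008 0 0.287 0 0 0;0.008 0 0.295 0 0 0;0.008 0 0.3 0 0 0")

```text
t: 19.72
tcp_pos: [0.6586, -0.0309, 0.0746]
tcp_rot: [0.707, 0.707, 0.0, 0.0]
wrist_force: [0.4, 0.5, -0.9]
gripper_width: 0.0245
grasp_force: 39.6
```

Emit:
play_rows(steps="0 0 0 0 0 0;0 0 0 0 0 0;0 0 0 0 0 0;0 0 0 0 0 0;0 0 0 0 0 0;0 0 0 0 0 0;0 0 0 0 0 0;0 0 0 0 0 0;0 0 0 0 0 0;0 0 0 0 0 0")

```text
t: 20.55
tcp_pos: [0.6583, -0.0307, 0.0744]
tcp_rot: [0.707, 0.707, -0.0, -0.0]
wrist_force: [0.6, 0.4, -0.7]
gripper_width: 0.0246
grasp_force: 39.6
```

Emit:
play_rows(steps="0 0 0.002 0 0 0;0 0 0.004 0 0 0;0 0 0.005 0 0 0;0 0 0.005 0 0 0;0 0 0.005 0 0 0;0 0 0.005 0 0 0;0 0 0.005 0 0 0;0 0 0.005 0 0 0;0 0 0.005 0 0 0;0 0 0.005 0 0 0")

```text
t: 21.38
tcp_pos: [0.6584, -0.0308, 0.0729]
tcp_rot: [0.707, 0.707, -0.0, 0.0]
wrist_force: [-0.7, 0.6, -0.4]
gripper_width: 0.025
grasp_force: 39.6
```

Emit:
play_rows(steps="0 0 0 0 0 0;0 0 0 0 0 0;0 0 0 0 0 0;0 0 0 0 0 0;0 0 0 0 0 0;0 0 -0.04 0 0 0;0 0 -0.1 0 0 0;0 0 -0.2 0 0 0;0 0 -0.3 0 0 0;0 0 -0.3 0 0 0", claw=0.15)

```text
t: 22.22
tcp_pos: [0.6625, -0.0323, 0.1709]
tcp_rot: [0.707, 0.707, 0.004, 0.006]
wrist_force: [0.9, -0.9, 0.6]
gripper_width: 0.0362
grasp_force: 0.0
```

```bash
python3 - <<'E'
from h import *
o=telemetry.get_obs();print(o["tcp_pos"],o["wrist_force"],o["gripper_width"]);go(.481,-.1075,.11,0)
im=viewer.capture("wrist");cv2.imwrite("pics/w9.png",im)
E
```

```text
[ 0.6625 -0.0323  0.1709] [ 0.888  -0.8819  0.609 ] 0.03623686329214439
dyaw 0.0 j7 0.37 row [-0.251 -0.608  0.195  0.009  0.001 -0.   ] max 0.61 t 22.2167
```

View pics/w9.png

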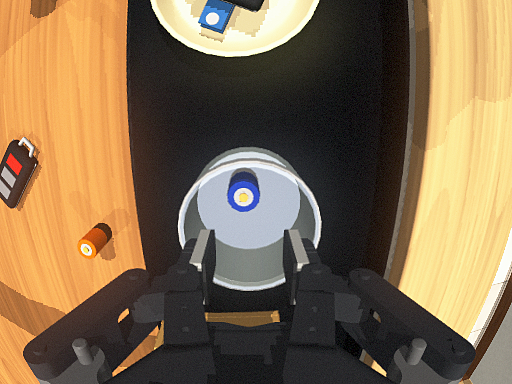

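Emit:
play_rows(steps="-0.05 -0.12 0 0 0 0;-0.1 -0.24 0 0 0 0;-0.15 -0.37 0 0 0 0;-0.2 -0.49 0.03 0 0 0;-0.245 -0.59 0.1 0 0 0;-0.251 -0.605 0.18 0 0 0;-0.251 -0.605 0.22 0 0 0;-0.251 -0.605 0.22 0 0 0;-0.251 -0.605 0.22 0 0 0;-0.251 -0.605 0.22 0 0 0", claw=-0.3)

```text
t: 23.1
tcp_pos: [0.4778, -0.106, 0.0975]
tcp_rot: [0.707, 0.707, 0.0, 0.001]
wrist_force: [-0.2, 0.7, 0.6]
gripper_width: 0.0557
grasp_force: 0.0
```

```bash
python3 - <<'E'
from h import *
o=telemetry.get_obs();print(o["tcp_pos"])
im=viewer.capture("wrist");cv2.imwrite("pics/w10.png",im)
m=mask(im,(3,180,100),(14,255,255));n,l,st,c=cv2.connectedComponentsWithStats(m)
for i in (1+np.argsort(-st[1:,4])[:3]):
    x,y,w,h,_=st[i];m2=mask(im,(0,0,170),(179,110,255),(x,y,x+w,y+h));print(st[i],wray(pts(m2).mean(0),.05,o) if m2.any() else 0)
go(.481,-.1075,.026,0)
E
```

```text
[ 0.4778 -0.106   0.0975]
[236 180  35  30 492] [[ 0.4811 -0.1029  0.05  ]]
[116  83   8   9  26] 0
[95 82  8  9 21] 0
dyaw -0.0 j7 0.66 row [-0.005  0.01   0.239  0.001  0.     0.   ] max 0.24 t 23.15
```

Emit:
play_rows(steps="0 0.01 0.06 0 0 0;0 0.01 0.12 0 0 0;0 0.01 0.17 0 0 0;0 0.01 0.21 0 0 0;0 0.01 0.232 0 0 0;0 0.01 0.239 0 0 0;0 0.01 0.239 0 0 0;0 0.01 0.239 0 0 0;0 0.01 0.239 0 0 0;0 0.01 0.239 0 0 0")

```text
t: 23.98
tcp_pos: [0.4803, -0.106, 0.0259]
tcp_rot: [0.707, 0.707, 0.0, 0.001]
wrist_force: [0.6, 0.3, -0.1]
gripper_width: 0.0553
grasp_force: 0.0
```

Emit:
play_rows(steps="0 0 0 0 0 0;0 0 0 0 0 0;0 0 0 0 0 0;0 0 0 0 0 0;0 0 0 0 0 0;0 0 0 0 0 0;0 0 0 0 0 0;0 0 0 0 0 0;0 0 0 0 0 0;0 0 0 0 0 0", claw=1)

```text
t: 24.82
tcp_pos: [0.48, -0.106, 0.0256]
tcp_rot: [0.707, 0.707, 0.0, 0.0]
wrist_force: [-0.1, 1.8, 5.1]
gripper_width: 0.0247
grasp_force: 39.2
```

```bash
python3 - <<'E'
from h import *
o=telemetry.get_obs();print(o["tcp_pos"],o["wrist_force"],o["gripper_width"]);go(.660,-.071,.165,0)
E
```

```text
[ 0.48   -0.106   0.0256] [-0.1404  1.8476  5.12  ] 0.024688950917230716
dyaw 0.0 j7 0.75 row [ 0.117  0.6   -0.464  0.    -0.    -0.   ] max 0.6 t 24.8167
```

Emit:
play_rows(steps="0 0 -0.13 0 0 0;0 0 -0.26 0 0 0;0 0 -0.39 0 0 0;0.01 0.06 -0.465 0 0 0;0.035 0.18 -0.465 0 0 0;0.06 0.3 -0.465 0 0 0;0.08 0.42 -0.465 0 0 0;0.105 0.53 -0.465 0 0 0;0.117 0.595 -0.465 0 0 0;0.117 0.595 -0.465 0 0 0")

```text
t: 25.65
tcp_pos: [0.662, -0.068, 0.1628]
tcp_rot: [0.705, 0.709, 0.001, 0.0]
wrist_force: [0.4, 0.3, -1.3]
gripper_width: 0.0247
grasp_force: 39.7
```

Emit:
play_rows(steps="0 0 0 0 0 0;0 0 0 0 0 0;0 0 0 0 0 0;0 0 0 0 0 0;0 0 0.02 0 0 0;0 0 0.04 0 0 0;0 0 0.04 0 0 0;0 0 0.04 0 0 0;0 0 0.04 0 0 0;0 0 0.04 0 0 0")

```text
t: 26.48
tcp_pos: [0.6584, -0.071, 0.1528]
tcp_rot: [0.707, 0.707, 0.0, 0.0]
wrist_force: [-0.6, 0.2, -0.5]
gripper_width: 0.025
grasp_force: 39.7
```

```bash
python3 - <<'E'
from h import *
o=telemetry.get_obs();print(o["tcp_pos"],o["wrist_force"],o["gripper_width"]);go(.660,-.071,.0722,0)
E
```

```text
[ 0.6584 -0.071   0.1528] [-0.588   0.1985 -0.4933] 0.024977953683757607
dyaw 0.0 j7 0.44 row [ 0.     0.005  0.269  0.     0.    -0.   ] max 0.27 t 26.4833
```

Emit:
play_rows(steps="0 0.005 0.05 0 0 0;0 0.005 0.1 0 0 0;0 0.005 0.145 0 0 0;0 0.005 0.18 0 0 0;0 0.005 0.21 0 0 0;0 0.005 0.232 0 0 0;0 0.005 0.248 0 0 0;0 0.005 0.258 0 0 0;0 0.005 0.264 0 0 0;0 0.005 0.268 0 0 0")

```text
t: 27.32
tcp_pos: [0.6601, -0.071, 0.0725]
tcp_rot: [0.707, 0.707, 0.0, 0.0]
wrist_force: [0.1, -0.3, -0.3]
gripper_width: 0.0248
grasp_force: 39.7
```

```bash
python3 - <<'E'
from h import *
o=telemetry.get_obs();print(o["tcp_pos"],o["wrist_force"],o["gripper_width"])
E
```

```text
[ 0.6601 -0.071   0.0725] [ 0.1238 -0.2901 -0.2512] 0.024835353896699455
```

Emit:
play_rows(steps="0 0 0.002 0 0 0;0 0 0.002 0 0 0;0 0 0.002 0 0 0;0 0 0.002 0 0 0;0 0 0.002 0 0 0;0 0 0 0 0 0;0 0 -0.1 0 0 0;0 0 -0.2 0 0 0;0 0 -0.3 0 0 0;0 0 -0.3 0 0 0", claw=0.15)

```text
t: 28.15
tcp_pos: [0.6638, -0.0727, 0.1696]
tcp_rot: [0.707, 0.707, 0.004, 0.006]
wrist_force: [-0.2, -0.7, 0.8]
gripper_width: 0.0363
grasp_force: 0.0
```

```bash
python3 - <<'E'
from h import *
o=telemetry.get_obs();print(o["tcp_pos"],o["gripper_width"])
go(.5,.15,.2,-7); cv2.imwrite("pics/w11.png",viewer.capture("wrist"))
im=cv2.imread("pics/w1.png");s=512/800
import json;q=json.load(open("w1.json"))
# flashlight from w1: head end top, tail, barrel axis at z=.022..
print(wray(np.array([(706,97),(566,115),(655,101),(615,106)])*s,.03,q))
E
```

```text
[ 0.6638 -0.0727  0.1696] 0.036285784555602045
dyaw -7.0 j7 0.43 row [ 0.742 -0.545 -0.111  0.008  0.001  0.077] max 0.74 t 28.15
[[0.4328 0.3552 0.03  ]
 [0.4091 0.1837 0.03  ]
 [0.4218 0.2861 0.03  ]
 [0.415  0.2379 0.03  ]]
```

View pics/w11.png

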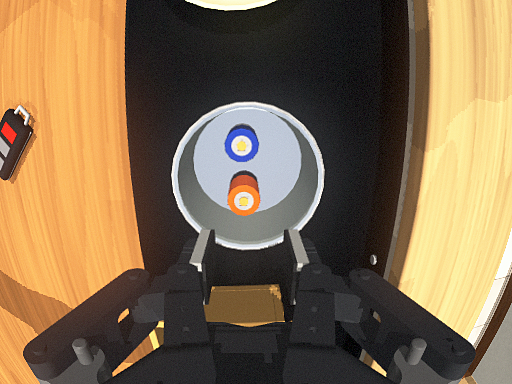

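Emit:
play_rows(steps="0.09 -0.06 -0.11 0 0 0;0.18 -0.12 -0.11 0 0 0;0.27 -0.19 -0.11 0 0 0;0.36 -0.26 -0.11 0 0 0;0.45 -0.33 -0.11 0 0 0;0.54 -0.4 -0.11 0 0 0;0.62 -0.46 -0.11 0 0 0.077;0.7 -0.52 -0.11 0 0 0.077;0.742 -0.545 -0.11 0 0 0.077;0.742 -0.545 -0.11 0 0 0.077", claw=-1)

```text
t: 29.03
tcp_pos: [0.4933, 0.1565, 0.194]
tcp_rot: [0.746, 0.666, -0.001, -0.002]
wrist_force: [-0.4, 0.3, 0.2]
gripper_width: 0.0853
grasp_force: 0.0
```

```bash
python3 - <<'E'
from h import *
go(.415,.262,.15,-7)
E
```

```text
dyaw -0.5 j7 -0.04 row [ 0.32  -0.298  0.149 -0.003 -0.001  0.005] max 0.32 t 29.0333
```

Emit:
play_rows(steps="0.08 -0.075 0.03 0 0 0;0.16 -0.15 0.07 0 0 0;0.24 -0.22 0.1 0 0 0;0.31 -0.29 0.14 0 0 0;0.32 -0.298 0.14 0 0 0;0.32 -0.298 0.14 0 0 0;0.32 -0.298 0.14 0 0 0;0.32 -0.298 0.14 0 0 0;0.32 -0.298 0.14 0 0 0;0.32 -0.298 0.14 0 0 0")

```text
t: 29.87
tcp_pos: [0.4205, 0.2566, 0.1537]
tcp_rot: [0.75, 0.662, 0.0, 0.0]
wrist_force: [-0.3, -0.4, 0.1]
gripper_width: 0.0855
grasp_force: 0.0
```

```bash
python3 - <<'E'
from h import *
o=telemetry.get_obs();print(o["tcp_pos"])
im=viewer.capture("wrist");cv2.imwrite("pics/w12.png",im)
go(.415,.262,.003,-7)
E
```

```text
[0.4205 0.2566 0.1537]
dyaw 0.1 j7 -0.23 row [ 0.015 -0.02   0.502  0.001 -0.    -0.001] max 0.5 t 29.9167
```

View pics/w12.png

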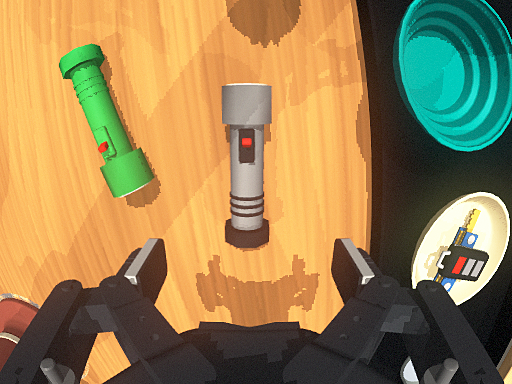

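```bash
python3 - <<'E'
from h import *
w=wray([(231,190),(265,190),(230,135),(265,135)],.022);print(w);a=(w[2]+w[3]-w[0]-w[1]);print("ang",np.degrees(np.arctan2(a[1],a[0])))
print("tail/head ends at .022/.044",wray([(247,247),(246.5,83)],.022),wray([(247,218),(246.5,83)],.044))
E
```

```text
[[0.402  0.2488 0.022 ]
 [0.4347 0.2448 0.022 ]
 [0.4085 0.3018 0.022 ]
 [0.4407 0.2978 0.022 ]]
ang 83.34238362287515
tail/head ends at .022/.044 [[0.4096 0.1852 0.022 ]
 [0.4297 0.3477 0.022 ]] [[0.415  0.2269 0.044 ]
 [0.4297 0.3464 0.044 ]]
```

```bash
python3 - <<'E'
from h import *
go(.421,.268,.004,-6.7)
E
```

```text
dyaw 0.4 j7 -0.23 row [ 0.037 -0.002  0.499  0.001 -0.    -0.004] max 0.5 t 29.9167
```

Emit:
play_rows(steps="0.037 -0.002 0.1 0 0 -0.004;0.037 -0.002 0.2 0 0 -0.004;0.037 -0.002 0.3 0 0 -0.004;0.037 -0.002 0.38 0 0 -0.004;0.037 -0.002 0.44 0 0 -0.004;0.037 -0.002 0.48 0 0 -0.004;0.037 -0.002 0.499 0 0 -0.004;0.037 -0.002 0.499 0 0 -0.004;0.037 -0.002 0.499 0 0 -0.004;0.037 -0.002 0.499 0 0 -0.004")

```text
t: 30.75
tcp_pos: [0.4209, 0.2691, 0.0045]
tcp_rot: [0.747, 0.665, 0.001, 0.0]
wrist_force: [1.0, 0.1, 0.1]
gripper_width: 0.0853
grasp_force: 0.0
```

Emit:
play_rows(steps="0 0 0 0 0 0;0 0 0 0 0 0;0 0 0 0 0 0;0 0 0 0 0 0;0 0 0 0 0 0;0 0 0 0 0 0;0 0 0 0 0 0;0 0 0 0 0 0;0 0 0 0 0 0;0 0 -0.03 0 0 0", claw=1, newtons=60)

```text
t: 31.58
tcp_pos: [0.4192, 0.2686, 0.0119]
tcp_rot: [0.747, 0.665, -0.001, -0.0]
wrist_force: [-0.6, 0.5, -2.0]
gripper_width: 0.0303
grasp_force: 59.4
```

```bash
python3 - <<'E'
from h import *
o=telemetry.get_obs();print(o["tcp_pos"])
go(.5,.05,.2,0)
E
```

```text
[0.4192 0.2686 0.0119]
dyaw 6.6 j7 -0.06 row [-0.694  0.35  -0.627 -0.001  0.001 -0.073] max 0.69 t 31.5833
```

Emit:
play_rows(steps="0 0 -0.13 0 0 0;0 0 -0.26 0 0 0;-0.03 0.01 -0.39 0 0 0;-0.1 0.05 -0.5 0 0 0;-0.2 0.1 -0.56 0 0 0;-0.31 0.16 -0.6 0 0 -0.07;-0.42 0.21 -0.627 0 0 -0.07;-0.53 0.27 -0.627 0 0 -0.07;-0.64 0.32 -0.627 0 0 -0.07;-0.694 0.35 -0.627 0 0 -0.07")

```text
t: 32.42
tcp_pos: [0.5008, 0.0442, 0.2017]
tcp_rot: [0.711, 0.703, -0.001, 0.002]
wrist_force: [0.2, -0.0, -0.7]
gripper_width: 0.0303
grasp_force: 59.8
```

```bash
python3 - <<'E'
from h import *
o=telemetry.get_obs();print(o["tcp_pos"],o["gripper_width"])
go(.54,-.14,.2,0)
E
```

```text
[0.5008 0.0442 0.2017] 0.030311529878675268
dyaw 0.7 j7 0.25 row [-0.612  0.138  0.008  0.001  0.002 -0.008] max 0.61 t 32.4167
```

Emit:
play_rows(steps="-0.1 0.02 0 0 0 0;-0.2 0.04 0 0 0 0;-0.31 0.07 0 0 0 0;-0.42 0.09 0 0 0 0;-0.53 0.12 0 0 0 0;-0.61 0.138 0 0 0 0;-0.61 0.138 0 0 0 0;-0.61 0.138 0 0 0 0;-0.61 0.138 0 0 0 0;-0.61 0.138 0 0 0 0")

```text
t: 33.25
tcp_pos: [0.5406, -0.1311, 0.2003]
tcp_rot: [0.708, 0.706, 0.0, -0.001]
wrist_force: [-0.6, -0.3, -2.3]
gripper_width: 0.0302
grasp_force: 59.8
```

```bash
python3 - <<'E'
from h import *
o=telemetry.get_obs();print(o["tcp_pos"],o["gripper_width"])
cv2.imwrite("pics/w13.png",viewer.capture("wrist"))
E
```

```text
[ 0.5406 -0.1311  0.2003] 0.030221683695784023
```

View pics/w13.png

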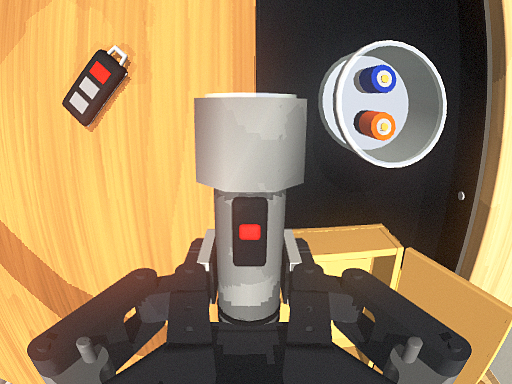

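```bash
python3 - <<'E'
from h import *
print(wray([(402,245),(388,254),(300,260),(345,252)],.102)[:,:2])
im=cv2.imread("pics/top0.png");m=mask(im,(15,60,60),(30,255,255),(340,112,430,170))
# outer rim corners from the 2.5x crop: front-left/right top, back
print(ray("top",np.array([[550,46],[567,150],[556,44],[736,38],[741,150],[557,157]])/2.5+[130,100],.102)[:,:2])
go(.62,-.30,.17,0)
E
```

```text
[[ 0.6956 -0.1897]
 [ 0.681  -0.199 ]
 [ 0.589  -0.2004]
 [ 0.633  -0.1936]]
[[ 0.6922 -0.184 ]
 [ 0.5636 -0.1971]
 [ 0.6947 -0.1913]
 [ 0.7002 -0.4065]
 [ 0.5618 -0.3998]
 [ 0.5552 -0.1849]]
dyaw 0.1 j7 0.58 row [-0.563  0.266  0.101 -0.001 -0.001 -0.002] max 0.56 t 33.3
```

Emit:
play_rows(steps="-0.1 0.05 0 0 0 0;-0.2 0.1 0 0 0 0;-0.3 0.15 0 0 0 0;-0.4 0.2 0 0 0 0;-0.5 0.25 0.03 0 0 0;-0.556 0.265 0.08 0 0 0;-0.556 0.265 0.1 0 0 0;-0.556 0.265 0.1 0 0 0;-0.556 0.265 0.1 0 0 0;-0.556 0.265 0.1 0 0 0")

```text
t: 34.13
tcp_pos: [0.6204, -0.298, 0.1714]
tcp_rot: [0.708, 0.706, 0.001, -0.0]
wrist_force: [0.4, 0.4, -1.1]
gripper_width: 0.0303
grasp_force: 59.9
```

```bash
python3 - <<'E'
from h import *
o=telemetry.get_obs();print(o["tcp_pos"],o["gripper_width"])
im=viewer.capture("wrist");cv2.imwrite("pics/w14.png",im);cv2.imwrite("pics/t14.png",viewer.capture("top"))
go(.62,-.298,.0535,0)
E
```

```text
[ 0.6204 -0.298   0.1714] 0.030305187118961352
dyaw 0.2 j7 0.76 row [ 0.002 -0.002  0.395  0.001 -0.    -0.002] max 0.39 t 34.2333
```

View pics/w14.png

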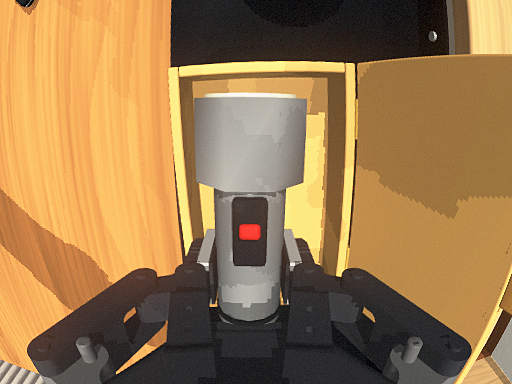

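```bash
python3 - <<'E'
from h import *
print(wray([(170,68),(355,63),(181,77),(345,74),(182,200),(349,200)],.102)[:,:2])
E
```

```text
[[ 0.5645 -0.198 ]
 [ 0.6987 -0.1929]
 [ 0.5726 -0.2052]
 [ 0.6909 -0.2018]
 [ 0.5691 -0.2976]
 [ 0.6998 -0.2983]]
```

Emit:
play_rows(steps="-0.005 0.01 0.06 0 0 0;-0.005 0.01 0.13 0 0 0;-0.005 0.01 0.2 0 0 0;-0.005 0.01 0.26 0 0 0;-0.005 0.01 0.31 0 0 0;-0.005 0.01 0.345 0 0 0;-0.005 0.01 0.37 0 0 0;-0.005 0.01 0.385 0 0 0;-0.005 0.01 0.39 0 0 0;-0.005 0.01 0.392 0 0 0")

```text
t: 35.07
tcp_pos: [0.6229, -0.302, 0.0537]
tcp_rot: [0.709, 0.705, 0.0, 0.001]
wrist_force: [-0.4, -0.3, -1.9]
gripper_width: 0.0303
grasp_force: 59.9
```

```bash
python3 - <<'E'
from h import *
o=telemetry.get_obs();print(o["tcp_pos"],o["wrist_force"],o["gripper_width"])
E
```

```text
[ 0.6229 -0.302   0.0537] [-0.4274 -0.3375 -1.9295] 0.030340438249538294
```

Emit:
play_rows(steps="0 0 0.002 0 0 0;0 0 0.004 0 0 0;0 0 0.006 0 0 0;0 0 0.006 0 0 0;0 0 0.006 0 0 0;0 0 0.006 0 0 0;0 0 0.006 0 0 0;0 0 0.006 0 0 0;0 0 0.006 0 0 0;0 0 0.006 0 0 0")

```text
t: 35.9
tcp_pos: [0.6229, -0.3022, 0.0523]
tcp_rot: [0.709, 0.705, 0.0, 0.001]
wrist_force: [-0.3, 1.5, 6.1]
gripper_width: 0.0306
grasp_force: 60.4
```

Emit:
play_rows(steps="0 0 0 0 0 0;0 0 0 0 0 0;0 0 0 0 0 0;0 0 0 0 0 0;0 0 0 0 0 0;0 0 -0.08 0 0 0;0 0 -0.2 0 0 0;0 0 -0.33 0 0 0;0 0 -0.45 0 0 0;0 0 -0.5 0 0 0", claw=-0.15)

```text
t: 36.73
tcp_pos: [0.6243, -0.3037, 0.2069]
tcp_rot: [0.709, 0.705, 0.001, 0.004]
wrist_force: [0.5, 0.4, 0.4]
gripper_width: 0.0489
grasp_force: 0.0
```

Emit:
play_rows(steps="0.1 -0.08 -0.05 0 0 0;0.2 -0.16 -0.1 0 0 0;0.3 -0.24 -0.15 0 0 0;0.4 -0.32 -0.15 0 0 0;0.5 -0.4 -0.15 0 0 0;0.5 -0.4 -0.15 0 0 0;0.5 -0.4 -0.15 0 0 0;0.5 -0.4 -0.15 0 0 0;0.5 -0.4 -0.15 0 0 0;0.5 -0.4 -0.15 0 0 0")

```text
t: 37.57
tcp_pos: [0.504, -0.1528, 0.2463]
tcp_rot: [0.71, 0.705, -0.0, 0.001]
wrist_force: [-0.5, 0.7, 0.6]
gripper_width: 0.0489
grasp_force: 0.0
```

```bash
python3 - <<'E'
from h import *
o=telemetry.get_obs();print(o["tcp_pos"],o["wrist_force"],o["gripper_width"])
s=viewer.capture("side")
cv2.imwrite("pics/f.png",cv2.resize(s[100:310,180:512],(800,506),interpolation=cv2.INTER_CUBIC))
E
```

```text
[ 0.504  -0.1528  0.2463] [-0.5159  0.6629  0.6126] 0.04890057239745522
```

View pics/f.png

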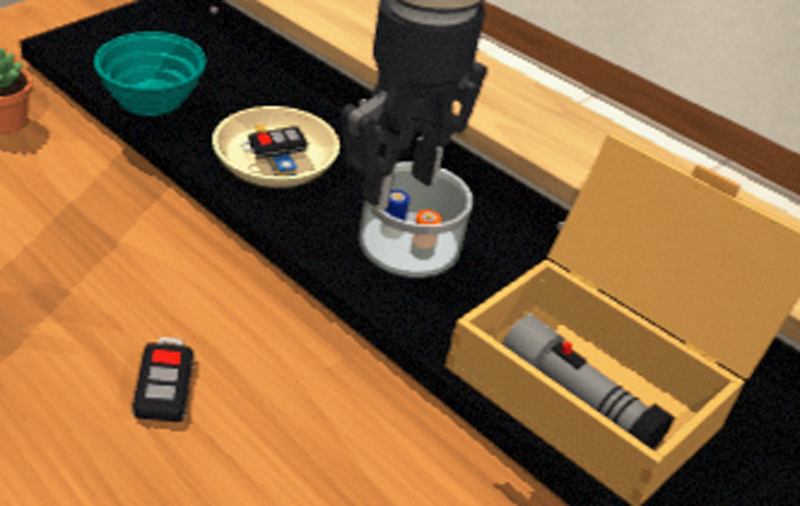

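The side view shows both keys in the dish (275,145), both cells standing in the jar (415,215), and the flashlight flat in the box (590,380). The gripper is clear of everything.

```bash
python3 -c "
from workcell import ticket
print(ticket.hand_in())"
```

```text
the job is handed in; nothing more can be done
None
```

Job handed in at about 38 s of the 112 s limit: both keys are in the dish with the car key resting on top of the house keys, both batteries stand in the jar, and the grey flashlight lies flat in the bamboo box; the hand-in returned no verdict.

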